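# Make up two porcelain painters' job trays

### The job

Make up the two painters' job trays from the stock on the bench: on the long tray with the brushes, for banding, stand the slim chuck in the middle of the largest bay and hang the coffee cup mouth down over it, level, and stand the corked bottle in the middle of the bay between chuck and brushes. On the square tray, for freehand work, stand the tumbler, still mouth down, in the middle of one bay and the lidded jar in the middle of the other, whichever way round. Set the porcelain down gently, never knock it over or let it drop, and leave the wide chuck and the hand rest where they are.

Things in the scene. Friction and masses are not known exactly. Their poses are not given: they have to be found in the camera images.
- cup: White porcelain coffee cup with one handle, standing mouth down: 54 mm diameter, 53 mm tall, straight sides (the uppermost 8 mm taper in slightly to 49 mm). Hollow, open below: inside 47 mm wide and 48 mm deep up to a flat inner floor 5 mm thick. Origin at the centre of the mouth, that is its underside as it stands; z up. The handle stands out along +y to 52 mm from the axis, between 6 and 44 mm above the mouth; the cup is free to grip across x. 0.12 kg.
- tumbler: White porcelain tumbler without handle, standing mouth down: 61 mm diameter, 72 mm tall, straight sides (top 8 mm taper in slightly). Origin at the centre of its underside, z up. 0.18 kg.
- slim_chuck: Slim grey stone-like support cylinder (chuck): 33 mm diameter, 62 mm tall, with a foot 46 mm in diameter and 9 mm tall. Flat top. It fits inside the cup with about 7 mm to spare all round; with the cup hung on it the cup's inner floor rests on its top and the cup's mouth is 14 mm above the chuck's underside. Origin at the centre of its underside, z up. 0.13 kg.
- bottle: Small amber glass bottle with a cork: body 40 mm diameter and 46 mm tall, then a sloping shoulder, a neck 18 mm wide and a cork, 74 mm tall in all. Origin at the centre of its underside, z up. 0.10 kg.
- jar: Squat jar of earth-brown colour with a black lid: 45 mm diameter (lid 47 mm, from 36 mm height up), 48 mm tall. Origin at the centre of its underside, z up. 0.12 kg.
- wide_chuck: Wide grey stone-like chuck, a plain cylinder 54 mm diameter, 50 mm tall; too wide for the cup. Not part of either kit: it stays where it is. Origin at the centre of its underside.
- long_tray: Long fixed wooden tray, 246 mm along its x, 122 mm along its y, floor 5 mm thick, rim and dividers 16 mm high and 6 mm thick. Three bays in a row along x, each 110 mm long in y: the largest, 110 mm along x, centred at x = -62 mm; the next, 76 mm along x, centred at x = +37 mm; the narrowest, 36 mm along x, centred at x = +99 mm, holds two brushes. All bays are centred at y = 0. Origin at the centre of its underside.
- square_tray: Squarish fixed wooden tray, 178 mm along its x, 160 mm along its y, floor 5 mm thick, rim and the one divider 16 mm high and 6 mm thick. Two equal bays, each 80 mm along x and 148 mm along y, centred at x = -43 mm and x = +43 mm, y = 0. Origin at the centre of its underside.
- rest_block: Bystander: loose wooden hand-rest block on a grey pad, 75 mm along x, 130 mm along y, 44 mm tall, at the far side of the bench. Origin at the centre of its underside.

How it is judged:
At the end, for the whole second after the job is handed in: All upright, on the tray floor, within 15 mm of bay middles (x, y): slim chuck in long tray's largest bay, bottle in the next; tumbler and jar in the square tray, one per bay. Cup level (0.1 rad) over the chuck, on its top (mouth 10-18 mm above its underside), 10 mm from its axis. At rest (x of slim_chuck in the frame of long_tray between -0.077 and -0.047 m and y of slim_chuck in the frame of long_tray between -0.015 and 0.015 m and z of slim_chuck in the frame of long_tray between 0.002 and 0.009 m and angle between each of slim_chuck, bottle, cup, tumbler, jar's own z axis and vertical below 0.1 rad and x of bottle in the frame of long_tray between 0.022 and 0.052 m and y of bottle in the frame of long_tray between -0.015 and 0.015 m and z of bottle in the frame of long_tray between 0.002 and 0.009 m and z of cup in the frame of slim_chuck between 0.01 and 0.018 m and horizontal distance between cup and slim_chuck below 0.01 m and ((x of tumbler in the frame of square_tray between 0.028 and 0.058 m and y of tumbler in the frame of square_tray between -0.015 and 0.015 m and z of tumbler in the frame of square_tray between 0.002 and 0.009 m and x of jar in the frame of square_tray between -0.058 and -0.028 m and y of jar in the frame of square_tray between -0.015 and 0.015 m and z of jar in the frame of square_tray between 0.002 and 0.009 m) or (x of tumbler in the frame of square_tray between -0.058 and -0.028 m and y of tumbler in the frame of square_tray between -0.015 and 0.015 m and z of tumbler in the frame of square_tray between 0.002 and 0.009 m and x of jar in the frame of square_tray between 0.028 and 0.058 m and y of jar in the frame of square_tray between -0.015 and 0.015 m and z of jar in the frame of square_tray between 0.002 and 0.009 m)) and linear speed of each of cup, tumbler, slim_chuck, bottle, jar below 0.02 m/s and angular speed of each of cup, tumbler, slim_chuck, bottle, jar below 0.2 rad/s); the robot touches nothing.
It fails at once if the porcelain is dropped or pressed down hard (cup on chuck or tray over 45 N, tumbler on tray over 65 N: about a 30 mm drop) (contact force between cup and slim_chuck above 45 N or contact force between cup and long_tray above 45 N or contact force between tumbler and square_tray above 65 N).
It fails at once if the cup or the tumbler is knocked over (tilted more than 45 degrees) (angle between any of cup, tumbler's own z axis and vertical above 0.8 rad).
It fails at once if the wide chuck or the hand rest is moved more than 25 mm (distance of any of wide_chuck, rest_block from where it was at the start of the episode above 0.025 m).
It also fails if it takes over 131 s, if anything falls off the work surface, if the arm or the gripper's body presses on something with over 40 N, if the wrist force passes 120 N, or if a joint passes its speed limit or range.

### The arm

A 6-joint arm with a two-finger parallel gripper is mounted at the origin on the work surface. World frame = base frame: x ahead of the robot, y to its left, z up, the work surface at z = 0. Lengths are in m, angles in rad, forces in N, time in s.
With the tool pointing down it reaches from about 0.3 to 0.75 m from the base axis. Payload 8.5 kg.
Tool frame: the origin (TCP) lies at the very end of the fingers, on their centre line; the grasp point (between the pads) lies 19 mm behind it (arm.hold_point_z is the z of the grasp point in the tool frame, in m); z points along the fingers, y is the line along which they close (so a half turn about z gives the same grasp; the last joint's range is limited). The gripper opens to 88 mm and grips with 3 to 60 N. Pads are 18 mm wide; open, the fingers measure 123 mm over their backs; the gripper's body (75 mm by 187 mm) begins 45 mm behind the grasp point.
Start: joints at [1.029, 0.381, 1.297, -0, 1.464, -0.215], TCP at [0.177, 0.521, 0.239] pointing down, gripper open.
Joint ranges: [-3.11, 3.11], [-0.89, 2.33], [0.22, 2.48], [-1.42, 4.56], [0.17, 2.85], [-2.88, 2.88]. Speed limits (rad/s): [2.39, 2.39, 3.14, 3.14, 3.14, 3.14].

### API

Orientations are given as a unit quaternion [w, x, y, z].
In Python, from station import arm gives the robot as it stands. The module is installed in compiled form; this text tells all that it offers.
- The arm moves only by the tool carry_out, never from a script. Its argument "plan" is one flat list of numbers, 6 for each row, row after row: the shift along the tool's x, y, z in units of 40 mm (1.0 is 40 mm), then the turn, a rotation vector about the tool's x, y, z in units of 5 degrees (1.0 is 5 degrees). A call has exactly 10 rows; each row is the pose to reach, as a shift and turn from the pose commanded when the call began, along the tool's axes at that moment; what a row does not reach only later rows make up. A row lasts 1/12 s, in which the tool goes at most 41.7 mm and 7.16 degrees, less where a joint would pass 70% of its speed; a pose out of reach is approached as far as the arm can. A call with a gripper value outside its range is refused whole. "grip" is the opening, from -1 (shut) to 1 (fully open), set as the call begins (left out, the last holds). The fingers move at their own pace and stop on an object; "grip_force" is the grip in N (left out, the last holds). Time passes only in rows, so rows that repeat a pose let the fingers close, or fill a call up. It gives the time, the measured TCP pose, the force, the opening and the grip force at its end, in the units of the state.
- arm.observe(): the state, without advancing time (a new reading comes with each control period).
- arm.read_camera(name): name is "side" or "top" or "wrist"; returns a dict with "pixels" (420x560x3 uint8, blue, green, red), "depth" (420x560 float32, m along the optical axis (not along the pixel's ray), 0 where there is no reading), "mtx" (3x3 intrinsics, pixels), "rvec" (rotation vector, rad) and "tvec" (3), from world to camera coordinates, as OpenCV has them. Camera axes: x right, y down, z forward; pixel columns grow to the right and rows downward; lengths in m; the calibration is good to about 2 mm. A picture is of the moment at which its call begins.
- arm.finish_job(): hands the job in; it is judged then, once.
The state is a dict: "clock": time; "joints": joint angles; "joint_vel": joint speeds; "tau": joint torques, N m; "eef_pos": TCP position; "ee_rot": TCP orientation; "force": force on the tool from outside, world axes, zero at the start; "wrist_torque": the same for the moment, N m; "grip_width": opening from 0.0 (shut) to 1.0 (fully open); "gripper_force": force on a finger pad.
Only numpy, scipy, OpenCV 4.12 (cv2) and the standard library are available. Lean on these libraries where they do the work, as an engineer would, in place of code of your own. Each camera call takes 0.05 s, during which the arm holds its last target. There are 200 camera calls.

## Working session

There is one attempt and no reset: what is moved stays moved. The work goes in short steps, Python scripts to look and compute and a tool call to move; the robot and the scene stay as the last step left them, time stands still between calls to the robot, and variables do not carry over. Pictures are saved under pics/ and viewed, at most 14 in all, crops included, and the job is handed in when it is done.

Besides the shell and the picture viewer there is one more tool, called as name(argument=value, ...) on one line, values as JSON. carry_out: Moves the arm, as the interface text tells. Its arguments: {"type":"object","properties":{"plan":{"type":"array","items":{"type":"number"}},"grip":{"type":"number"},"grip_force":{"type":"number"}},"required":["plan"]}

```bash
mkdir -p pics
cat > h.py <<'E'
import numpy as np,cv2
from station import arm
from scipy.spatial.transform import Rotation as R
def cam(n,save=None):
    c=arm.read_camera(n); c['R']=cv2.Rodrigues(np.array(c['rvec'],float))[0]; c['t']=np.array(c['tvec'],float).ravel()
    if save: cv2.imwrite('pics/'+save,c['pixels'])
    return c
def cloud(c):
    d=c['depth']; v,u=np.indices(d.shape); K=c['mtx']
    p=np.stack([(u-K[0,2])/K[0,0]*d,(v-K[1,2])/K[1,1]*d,d],-1)
    w=(p-c['t'])@c['R']; w[d==0]=np.nan
    return w
def ray(c,u,v,z):
    K=c['mtx']; d=np.array([(u-K[0,2])/K[0,0],(v-K[1,2])/K[1,1],1])@c['R']; o=-c['R'].T@c['t']
    return o+d*(z-o[2])/d[2]
E
python3 - <<'E'
from h import *
for n in('top','side'):
    c=cam(n,n+'0.png'); print(n,-c['R'].T@c['t'],c['mtx'][0,0])
s=arm.observe(); print(s['eef_pos'],s['ee_rot'],s['grip_width'],s['clock'])
print(R.from_quat(np.roll(s['ee_rot'],-1)).as_matrix().round(3),arm.hold_point_z)
E
```

```text
top [0.51161199 0.01622972 1.01640791] 401.5601497929082
side [ 0.31294329 -0.78355146  0.54910974] 417.1841007222013
[0.17641196 0.52068311 0.23821566] [-2.28609681e-04  1.62653313e-01  9.86683079e-01 -5.90897918e-04] 0.998983127306369 0.1
[[-0.947  0.321 -0.001]
 [ 0.321  0.947 -0.001]
 [ 0.    -0.001 -1.   ]] -0.0187
```

View pics/top0.png

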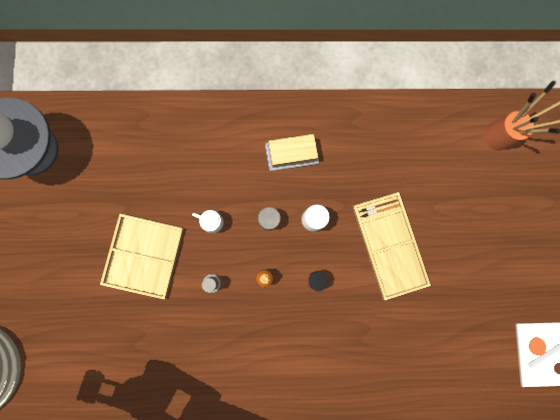

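View pics/side0.png

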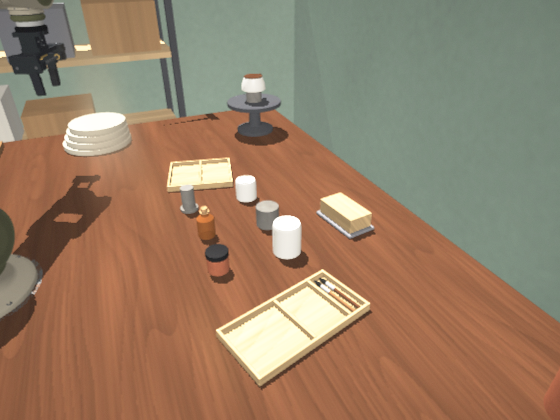

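The top view shows the cup (210,221), handle pointing left, the wide chuck (269,217), tumbler (316,217), slim chuck (211,284), bottle (265,278) and jar (319,281). The square tray is at (143,257) and the long tray at (392,246), with its brushes at the top. The side view agrees.

Run:
```python
from h import *
c=cam('top'); w=cloud(c); z=w[...,2]
hs=dict(cup=(210,221,.053,.054),wide=(269,217,.05,.054),tumbler=(316,217,.072,.061),slim=(211,284,.062,.033),bottle=(265,278,.074,.018),jar=(319,281,.048,.047))
for n,(u,v,h,d) in hs.items():
    m=np.zeros(z.shape,bool); m[v-18:v+18,u-22:u+22]=1
    m&=(abs(z-h)<.006); uv=np.argwhere(m)
    if len(uv)<3: print(n,np.nanmax(z[v-18:v+18,u-22:u+22]));continue
    (cv,cu),r=cv2.minEnclosingCircle(uv.astype(np.float32))
    print(n,len(uv),np.nanmean(w[m],0).round(4),'ray',ray(c,cu,cv,h)[:2].round(4),'diam',round(2*r/401.6*(1.016-h),4),d)
# cup handle
m=np.zeros(z.shape,bool); m[200:240,185:230]=1; m&=(z>.025)&(z<.046)
p=w[m]; print('handle pts',p[np.argsort(-p[:,1])[:8]].round(3))
hsv=cv2.cvtColor(c['pixels'],cv2.COLOR_BGR2HSV)
for n,(a,b,e,f) in dict(square=(205,305,90,195),long=(185,305,345,440)).items():
    m=np.zeros(z.shape,np.uint8); m[a:b,e:f]=((z[a:b,e:f]>.010)&(z[a:b,e:f]<.025))*1
    pts=w[m>0][:,:2]; r=cv2.minAreaRect((pts*1000).astype(np.float32)); print(n,len(pts),r)
    m2=np.zeros(z.shape,np.uint8); m2[a:b,e:f]=(hsv[a:b,e:f,2]>140)*255
    m2=cv2.morphologyEx(m2,cv2.MORPH_OPEN,np.ones((3,3)))
    uv=np.argwhere(m2)[:,::-1]; q=np.array([ray(c,*x,.016)[:2] for x in uv]); print('col',cv2.minAreaRect((q*1000).astype(np.float32)))
```

```text
cup 368 [0.6026 0.1316 0.0527] ray [0.6024 0.1315] diam 0.0524 0.054
wide 383 [ 0.6069 -0.0097  0.05  ] ray [ 0.6071 -0.0096] diam 0.0531 0.054
tumbler 482 [ 0.6062 -0.1225  0.0721] ray [ 0.606  -0.1224] diam 0.0585 0.061
slim 159 [0.4516 0.1342 0.0616] ray [0.4514 0.134 ] diam 0.0343 0.033
bottle 39 [0.4637 0.0043 0.0731] ray [0.4654 0.0033] diam 0.0197 0.018
jar 302 [ 0.4542 -0.1245  0.0482] ray [ 0.4538 -0.1245] diam 0.0475 0.047
handle pts [[0.622 0.176 0.032]
 [0.619 0.176 0.034]
 [0.617 0.174 0.031]
 [0.621 0.174 0.035]
 [0.619 0.174 0.035]
 [0.616 0.171 0.034]
 [0.621 0.171 0.038]
 [0.618 0.17  0.039]]
square 896 ((521.7347412109375, 303.673095703125), (161.50433349609375, 177.9868621826172), 76.22452545166016)
col ((533.5318603515625, 304.1107177734375), (233.250732421875, 255.7345428466797), 0.2543279230594635)
long 1223 ((537.0020141601562, -317.68829345703125), (246.8589324951172, 124.14486694335938), 15.742281913757324)
col ((546.556396484375, -319.451416015625), (241.08566284179688, 284.66015625), 87.36307525634766)
```

Depth and sizes agree: each diameter and height matches its specification, and the trays measure 247×124 and 178×161 mm. Next is a helper that turns world targets into tool units. The tumbler comes first.

```bash
cat >> h.py <<'E'
def M():
    s=arm.observe(); return np.array(s['eef_pos']),R.from_quat(np.roll(s['ee_rot'],-1)).as_matrix(),s
def plan(*wps):
    """wps: (x,y,z,theta_deg or None, rows), smooth ramps; theta = world angle of tool y, tool straight down"""
    p,m,s=M(); th0=np.degrees(np.arctan2(m[1,1],m[0,1])); a=np.array([*p,th0]); out=[]
    for x,y,z,th,n in wps:
        b=np.array([x,y,z,a[3] if th is None else th])
        for k in range(1,n+1):
            f=k/n; f=f*f*(3-2*f); q=a+(b-a)*f; t=np.radians(q[3])
            D=np.array([[np.sin(t),np.cos(t),0],[-np.cos(t),np.sin(t),0],[0,0,-1]])
            D=np.array([[-D[0,0] if 0 else D[0,0],D[0,1],0],[D[1,0],D[1,1],0],[0,0,-1]])
            D[:,0]=np.cross(D[:,1],D[:,2])
            out.append(np.r_[m.T@(q[:3]-p)/.04,np.degrees(R.from_matrix(m.T@D).as_rotvec())/5])
        a=b
    print(p.round(4),round(th0,1),s['clock'],np.round(s['force'],1))
    for i in range(0,len(out),10): print('['+', '.join(','.join('%g'%(round(v,2)+0) for v in r) for r in out[i:i+10])+']')
E
python3 - <<'E'
from h import *
plan((.606,-.1224,.14,71.3,20))
E
```

```text
[0.1765 0.5207 0.2383] 71.3 0.15 [ 0.4 -0.  -0.1]
[-0.11,-0.09,0.02,-0.01,0,0, -0.43,-0.33,0.07,-0.01,0,0, -0.93,-0.72,0.15,-0.01,0,0, -1.59,-1.22,0.26,-0.01,0,0, -2.4,-1.84,0.39,-0.01,0,0, -3.31,-2.54,0.53,-0.01,0,0, -4.32,-3.32,0.69,-0.01,0,0, -5.4,-4.15,0.87,-0.01,0,0, -6.52,-5.01,1.05,-0.01,0,0, -7.67,-5.89,1.23,-0.01,0,0]
[-8.81,-6.77,1.42,-0.01,0,0, -9.94,-7.63,1.6,-0.01,0,0, -11.01,-8.46,1.77,-0.01,0,0, -12.02,-9.23,1.93,-0.01,0,0, -12.94,-9.94,2.08,-0.01,0,0, -13.74,-10.55,2.21,-0.01,0,0, -14.4,-11.06,2.32,-0.01,0,0, -14.9,-11.45,2.4,-0.01,0,0, -15.22,-11.69,2.45,-0.01,0,0, -15.33,-11.78,2.47,-0.01,0,0]
```

carry_out(plan=[-0.2,-0.15,0,0,0,0,-0.8,-0.6,0.1,0,0,0,-1.6,-1.2,0.2,0,0,0,-2.4,-1.8,0.4,0,0,0,-3.2,-2.5,0.5,0,0,0,-4.1,-3.2,0.7,0,0,0,-5,-3.9,0.8,0,0,0,-6,-4.6,1,0,0,0,-6.9,-5.3,1.1,0,0,0,-7.7,-5.9,1.2,0,0,0], grip=1, grip_force=20)

```text
clock: 0.98
eef_pos: [0.3816, 0.2127, 0.1927]
ee_rot: [0.0, 0.163, 0.987, -0.0]
force: [0.8, 0.9, 0.4]
grip_width: 0.998
gripper_force: 0.0
```

Run:
```python
from h import *
plan((.606,-.1224,.14,71.3,10))
```

```text
[0.3816 0.2127 0.1927] 71.3 0.9833 [0.8 0.9 0.4]
[-0.22,-0.17,0.04,0,0,0, -0.83,-0.64,0.14,0,0,0, -1.73,-1.32,0.28,0,0,0, -2.82,-2.16,0.46,0,0,0, -4,-3.07,0.66,0,0,0, -5.18,-3.97,0.85,0,0,0, -6.27,-4.81,1.03,0,0,0, -7.17,-5.49,1.18,0,0,-0.01, -7.78,-5.96,1.28,0,0,-0.01, -8,-6.13,1.32,0,0,-0.01]
```

carry_out(plan=[-1,-0.8,0.2,0,0,0,-2,-1.5,0.3,0,0,0,-3,-2.3,0.5,0,0,0,-4,-3.1,0.7,0,0,0,-5,-3.85,0.85,0,0,0,-6,-4.6,1,0,0,0,-6.8,-5.25,1.15,0,0,0,-7.4,-5.7,1.25,0,0,0,-7.63,-5.88,1.27,0,0,0,-7.63,-5.88,1.27,0,0,0])

```text
clock: 1.82
eef_pos: [0.5961, -0.1109, 0.1407]
ee_rot: [0.0, 0.164, 0.986, -0.0]
force: [-0.4, -0.1, 0.4]
grip_width: 1.0
gripper_force: 0.0
```

carry_out(plan=[0,0,0.1,0,0,0,0,0,0.2,0,0,0,0,0,0.4,0,0,0,0,0,0.6,0,0,0,0,0,0.8,0,0,0,0,0,1,0,0,0,0,0,1,0,0,0,0,0,1,0,0,0,0,0,1,0,0,0,0,0,1,0,0,0])

```text
clock: 2.65
eef_pos: [0.595, -0.1057, 0.1024]
ee_rot: [0.0, 0.163, 0.987, -0.0]
force: [0.5, -0.7, -0.1]
grip_width: 0.997
gripper_force: 0.0
```

Run:
```python
from h import *
c=cam('wrist','w1.png')
plan((.606,-.1224,.021,71.3,10))
```

```text
[ 0.5949 -0.1057  0.1024] 71.3 2.7 [-0.2 -0.2  0.1]
[-0.01,-0.01,0.06,0,0.01,0, -0.04,-0.03,0.21,0,0.01,0, -0.09,-0.07,0.44,0,0.01,0, -0.14,-0.11,0.72,0,0.01,0, -0.2,-0.15,1.02,0,0.01,0, -0.26,-0.2,1.32,0,0.01,0, -0.31,-0.24,1.6,0,0.01,0, -0.35,-0.27,1.82,0,0.01,0, -0.38,-0.3,1.98,0,0.01,0, -0.39,-0.31,2.04,0,0.01,0]
```

View pics/w1.png

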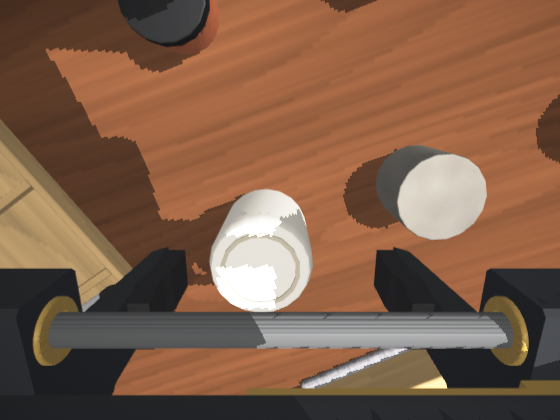

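The wrist view shows the tumbler at about (260,250), between the open fingers and slightly off centre, which agrees with the computed 20 mm correction. I'll shift first, then descend.

carry_out(plan=[-0.2,-0.15,0,0,0,0,-0.39,-0.31,0,0,0,0,-0.39,-0.31,0.2,0,0,0,-0.39,-0.31,0.6,0,0,0,-0.39,-0.31,1,0,0,0,-0.39,-0.31,1.4,0,0,0,-0.39,-0.31,1.7,0,0,0,-0.39,-0.31,1.9,0,0,0,-0.39,-0.31,2.03,0,0,0,-0.39,-0.31,2.03,0,0,0])

```text
clock: 3.53
eef_pos: [0.6052, -0.1224, 0.0197]
ee_rot: [-0.001, 0.163, 0.987, 0.0]
force: [0.4, -0.6, 0.9]
grip_width: 0.995
gripper_force: 0.0
```

carry_out(plan=[0,0,0,0,0,0,0,0,0,0,0,0,0,0,0,0,0,0,0,0,0,0,0,0,0,0,0,0,0,0,0,0,0,0,0,0,0,0,0,0,0,0,0,0,0,0,0,0,0,0,0,0,0,0,0,0,0,0,0,0], grip=-1, grip_force=20)

```text
clock: 4.37
eef_pos: [0.6058, -0.1224, 0.0213]
ee_rot: [0.0, 0.163, 0.987, -0.0]
force: [-0.9, 0.5, 5.4]
grip_width: 0.697
gripper_force: 20.0
```

Run:
```python
from h import *
print(M()[2]['grip_width']*.088)
plan((.606,-.1224,.16,71.3,10))
```

```text
0.06135450906365443
[ 0.6058 -0.1224  0.0213] 71.3 4.3667 [-0.9  0.5  5.4]
[0,0,-0.1,0,0.01,0, 0,0,-0.36,0,0.01,0, 0,0,-0.75,0,0.01,0, 0,0,-1.22,0,0.01,0, 0,0,-1.73,0,0.01,0, -0.01,0,-2.25,0,0.01,0, -0.01,0,-2.72,0,0.01,0, -0.01,0,-3.11,0,0.01,0, -0.01,0,-3.37,0,0.01,0, -0.01,0,-3.47,0,0.01,0]
```

carry_out(plan=[0,0,-0.1,0,0,0,0,0,-0.4,0,0,0,0,0,-0.8,0,0,0,0,0,-1.3,0,0,0,0,0,-1.8,0,0,0,0,0,-2.2,0,0,0,0,0,-2.5,0,0,0,0,0,-2.7,0,0,0,0,0,-2.7,0,0,0,0,0,-2.7,0,0,0])

```text
clock: 5.2
eef_pos: [0.6053, -0.1223, 0.1283]
ee_rot: [-0.0, 0.163, 0.987, 0.0]
force: [-1.1, 0.9, -2.0]
grip_width: 0.701
gripper_force: 20.0
```

Run:
```python
from h import *
plan((.5635,.2934,.128,76.2,10))
```

```text
[ 0.6053 -0.1223  0.1283] 71.3 5.2 [-1.1  0.9 -2. ]
[0.12,0.27,0,0,-0.01,-0.03, 0.45,0.99,0,0,-0.01,-0.1, 0.93,2.05,0,0,-0.01,-0.21, 1.52,3.35,0,0,-0.01,-0.35, 2.16,4.75,0.01,0,-0.01,-0.49, 2.8,6.16,0.01,0,-0.01,-0.64, 3.39,7.45,0.01,0,-0.01,-0.77, 3.88,8.52,0.01,0,-0.01,-0.88, 4.21,9.24,0.01,0,-0.01,-0.96, 4.33,9.51,0.01,0,-0.01,-0.99]
```

carry_out(plan=[0.1,0.2,0,0,0,0,0.3,0.7,0,0,0,-0.1,0.6,1.3,0,0,0,-0.1,0.9,2,0,0,0,-0.2,1.25,2.75,0,0,0,-0.3,1.6,3.5,0,0,0,-0.4,1.9,4.2,0,0,0,-0.5,2.1,4.7,0,0,0,-0.5,2.2,4.9,0,0,0,-0.5,2.2,4.9,0,0,0,-0.5])

```text
clock: 6.03
eef_pos: [0.5843, 0.0934, 0.128]
ee_rot: [-0.001, 0.14, 0.99, -0.0]
force: [0.2, -0.1, -1.8]
grip_width: 0.7
gripper_force: 20.0
```

carry_out(plan=[0.1,0.2,0,0,0,0,0.3,0.7,0,0,0,-0.1,0.6,1.3,0,0,0,-0.1,0.9,2,0,0,0,-0.2,1.25,2.7,0,0,0,-0.3,1.6,3.4,0,0,0,-0.4,1.9,4,0,0,0,-0.5,2.1,4.5,0,0,0,-0.5,2.2,4.7,0,0,0,-0.5,2.2,4.7,0,0,0,-0.5])

```text
clock: 6.87
eef_pos: [0.553, 0.2972, 0.1284]
ee_rot: [-0.0, 0.119, 0.993, -0.0]
force: [0.6, -0.4, -0.7]
grip_width: 0.696
gripper_force: 20.0
```

Run:
```python
from h import *
cam('top'); cam('top')
plan((.5635,.2934,.028,76.2,10))
```

```text
[0.5535 0.2953 0.1285] 76.2 6.9667 [ 0.  -0.5 -1.8]
[-0.01,0,0.07,-0.01,0,0, -0.03,0,0.26,-0.01,0,0, -0.05,0,0.54,-0.01,0,0, -0.09,0.01,0.88,-0.01,0,0, -0.13,0.01,1.26,-0.01,0,0, -0.16,0.01,1.63,-0.01,0,0, -0.2,0.01,1.97,-0.01,0,0, -0.23,0.01,2.25,-0.01,0,0, -0.25,0.02,2.44,-0.01,0,0, -0.25,0.02,2.51,-0.01,0,0]
```

carry_out(plan=[-0.1,0,0.1,0,0,0,-0.2,0,0.3,0,0,0,-0.25,0,0.6,0,0,0,-0.25,0,1,0,0,0,-0.25,0,1.4,0,0,0,-0.25,0,1.75,0,0,0,-0.25,0,2.05,0,0,0,-0.25,0,2.2,0,0,0,-0.25,0,2.3,0,0,0,-0.25,0,2.3,0,0,0])

```text
clock: 7.8
eef_pos: [0.5627, 0.2937, 0.0357]
ee_rot: [-0.001, 0.12, 0.993, -0.0]
force: [1.1, 1.0, -1.9]
grip_width: 0.7
gripper_force: 20.0
```

carry_out(plan=[0,0,0.04,0,0,0,0,0,0.08,0,0,0,0,0,0.12,0,0,0,0,0,0.16,0,0,0,0,0,0.2,0,0,0,0,0,0.2,0,0,0,0,0,0.2,0,0,0,0,0,0.2,0,0,0,0,0,0.2,0,0,0,0,0,0.2,0,0,0])

```text
clock: 8.63
eef_pos: [0.5629, 0.2942, 0.0289]
ee_rot: [0.0, 0.119, 0.993, 0.0]
force: [-0.0, 0.0, -1.7]
grip_width: 0.696
gripper_force: 20.0
```

Run:
```python
from h import *
plan((.5635,.2934,.028,76.2,10))
```

```text
[0.5629 0.2942 0.0289] 76.3 8.6333 [-0.   0.  -1.7]
[0,0,0,0,0,0, 0,0,0,0,0,0, 0,0,0,0,0,0, -0.01,-0.01,0.01,0,0,0.01, -0.01,-0.01,0.01,0,0,0.01, -0.01,-0.01,0.01,0,0,0.01, -0.02,-0.01,0.02,0,0,0.01, -0.02,-0.01,0.02,0,0,0.01, -0.02,-0.02,0.02,0,0,0.02, -0.02,-0.02,0.02,0,0,0.02]
```

carry_out(plan=[0,0,0.02,0,0,0,0,0,0.04,0,0,0,0,0,0.05,0,0,0,0,0,0.05,0,0,0,0,0,0.05,0,0,0,0,0,0.05,0,0,0,0,0,0.05,0,0,0,0,0,0.05,0,0,0,0,0,0.05,0,0,0,0,0,0.05,0,0,0])

```text
clock: 9.47
eef_pos: [0.5629, 0.2942, 0.0268]
ee_rot: [-0.0, 0.119, 0.993, -0.0]
force: [-0.3, 0.0, -1.6]
grip_width: 0.696
gripper_force: 20.0
```

carry_out(plan=[0,0,0,0,0,0,0,0,0,0,0,0,0,0,0,0,0,0,0,0,0,0,0,0,0,0,0,0,0,0,0,0,0,0,0,0,0,0,0,0,0,0,0,0,0,0,0,0,0,0,0,0,0,0,0,0,0,0,0,0], grip=1)

```text
clock: 10.3
eef_pos: [0.5629, 0.2942, 0.0268]
ee_rot: [0.0, 0.119, 0.993, 0.0]
force: [0.6, -0.5, 0.4]
grip_width: 1.0
gripper_force: 0.0
```

carry_out(plan=[0,0,-0.1,0,0,0,0,0,-0.4,0,0,0,0,0,-0.8,0,0,0,0,0,-1.3,0,0,0,0,0,-1.8,0,0,0,0,0,-2.2,0,0,0,0,0,-2.5,0,0,0,0,0,-2.7,0,0,0,0,0,-2.7,0,0,0,0,0,-2.7,0,0,0])

```text
clock: 11.13
eef_pos: [0.5628, 0.2942, 0.1351]
ee_rot: [0.0, 0.119, 0.993, 0.0]
force: [-0.6, -0.5, -0.3]
grip_width: 1.003
gripper_force: 0.0
```

Run:
```python
from h import *
plan((.4538,-.1245,.12,73,20))
```

```text
[0.5628 0.2942 0.1351] 76.3 11.1333 [-0.6 -0.5 -0.3]
[0,-0.08,0,0,0,0, 0,-0.3,0.01,0,0,0.02, 0.01,-0.66,0.02,0,0,0.04, 0.02,-1.12,0.04,0,0,0.07, 0.03,-1.69,0.06,0,0,0.1, 0.04,-2.34,0.08,0,0,0.14, 0.05,-3.05,0.11,0,0,0.18, 0.06,-3.81,0.13,0,0,0.23, 0.07,-4.6,0.16,0,0,0.28, 0.08,-5.41,0.19,0,0,0.33]
[0.09,-6.22,0.22,0,0,0.38, 0.11,-7.01,0.24,0,0,0.42, 0.12,-7.77,0.27,0,0,0.47, 0.13,-8.48,0.29,0,0,0.51, 0.14,-9.13,0.32,0,0,0.55, 0.15,-9.69,0.34,0,0,0.59, 0.15,-10.16,0.35,0,0,0.62, 0.16,-10.51,0.36,0,0,0.64, 0.16,-10.74,0.37,0,0,0.65, 0.16,-10.81,0.37,0,0,0.66]
```

carry_out(plan=[0,-0.2,0,0,0,0,0,-0.7,0,0,0,0,0,-1.4,0,0,0,0,0,-2.2,0,0,0,0,0,-3,0.1,0,0,0,0.1,-3.8,0.1,0,0,0,0.1,-4.5,0.1,0,0,0,0.1,-5,0.2,0,0,0,0.1,-5.4,0.2,0,0,0,0.1,-5.4,0.2,0,0,0])

```text
clock: 11.97
eef_pos: [0.5066, 0.0828, 0.126]
ee_rot: [-0.001, 0.121, 0.993, -0.0]
force: [1.4, 0.1, -0.3]
grip_width: 0.998
gripper_force: 0.0
```

carry_out(plan=[0,-0.2,0,0,0,0,0,-0.7,0,0,0,0,0,-1.4,0,0,0,0,0,-2.2,0,0,0,0,0,-3,0.1,0,0,0,0.1,-3.8,0.1,0,0,0,0.1,-4.5,0.1,0,0,0,0.1,-5,0.2,0,0,0,0.1,-5.4,0.2,0,0,0,0.1,-5.4,0.2,0,0,0])

```text
clock: 12.8
eef_pos: [0.4523, -0.1254, 0.1185]
ee_rot: [-0.0, 0.12, 0.993, -0.0]
force: [-0.2, 0.4, 0.2]
grip_width: 0.995
gripper_force: 0.0
```

Run:
```python
from h import *
cam('top');cam('top')
plan((.4538,-.1245,.019,76.3,10))
```

```text
[ 0.4526 -0.1233  0.1186] 76.3 12.9 [-0.8 -0.1  0.3]
[0,0,0.07,0,0,0, 0,0,0.26,0,0,0, -0.01,-0.01,0.54,0,0,0, -0.01,-0.01,0.88,0,0,0, -0.02,-0.01,1.25,0,0,0, -0.02,-0.02,1.61,0,0,-0.01, -0.03,-0.02,1.95,0,0,-0.01, -0.03,-0.02,2.23,0,0,-0.01, -0.04,-0.02,2.42,0,0,-0.01, -0.04,-0.02,2.49,0,0,-0.01]
```

carry_out(plan=[0,0,0.1,0,0,0,-0.04,-0.02,0.3,0,0,0,-0.04,-0.02,0.6,0,0,0,-0.04,-0.02,1,0,0,0,-0.04,-0.02,1.4,0,0,0,-0.04,-0.02,1.8,0,0,0,-0.04,-0.02,2.1,0,0,0,-0.04,-0.02,2.35,0,0,0,-0.04,-0.02,2.48,0,0,0,-0.04,-0.02,2.48,0,0,0])

```text
clock: 13.73
eef_pos: [0.4536, -0.1239, 0.0184]
ee_rot: [-0.001, 0.119, 0.993, 0.0]
force: [-0.2, -0.4, 0.0]
grip_width: 1.0
gripper_force: 0.0
```

carry_out(plan=[0,0,0,0,0,0,0,0,0,0,0,0,0,0,0,0,0,0,0,0,0,0,0,0,0,0,0,0,0,0,0,0,0,0,0,0,0,0,0,0,0,0,0,0,0,0,0,0,0,0,0,0,0,0,0,0,0,0,0,0], grip=-1, grip_force=20)

```text
clock: 14.57
eef_pos: [0.454, -0.1247, 0.0198]
ee_rot: [0.0, 0.119, 0.993, -0.0]
force: [-0.2, 0.3, 5.5]
grip_width: 0.506
gripper_force: 19.3
```

carry_out(plan=[0,0,-0.1,0,0,0,0,0,-0.4,0,0,0,0,0,-0.8,0,0,0,0,0,-1.3,0,0,0,0,0,-1.8,0,0,0,0,0,-2.2,0,0,0,0,0,-2.5,0,0,0,0,0,-2.7,0,0,0,0,0,-2.7,0,0,0,0,0,-2.7,0,0,0])

```text
clock: 15.4
eef_pos: [0.4538, -0.1247, 0.1273]
ee_rot: [-0.0, 0.119, 0.993, 0.0]
force: [-0.9, 0.6, -1.7]
grip_width: 0.514
gripper_force: 19.9
```

Run:
```python
from h import *
print(M()[2]['grip_width']*88)
plan((.480,.314,.127,76.2,20))
```

```text
45.19294789587973
[ 0.4538 -0.1247  0.1273] 76.3 15.4 [-0.9  0.6 -1.7]
[0.01,0.08,0,0,0,0, 0.06,0.3,0,0,0,0, 0.12,0.66,0,0,0,0, 0.2,1.12,0,0,0,0, 0.31,1.69,0,0,0,0, 0.42,2.33,0,0,0,0, 0.55,3.05,0,0,0,0, 0.69,3.8,0,0,0,0.01, 0.84,4.6,0,0,0,0.01, 0.98,5.4,0,0,0,0.01]
[1.13,6.21,0,0,0,0.01, 1.27,7,0.01,0,0,0.01, 1.41,7.76,0.01,0,0,0.01, 1.54,8.47,0.01,0,0,0.01, 1.66,9.12,0.01,0,0,0.01, 1.76,9.69,0.01,0,0,0.01, 1.85,10.15,0.01,0,0,0.01, 1.91,10.51,0.01,0,0,0.01, 1.95,10.73,0.01,0,0,0.01, 1.97,10.81,0.01,0,0,0.01]
```

carry_out(plan=[0,0.2,0,0,0,0,0.1,0.7,0,0,0,0,0.2,1.4,0,0,0,0,0.4,2.2,0,0,0,0,0.5,3,0,0,0,0,0.7,3.8,0,0,0,0,0.8,4.5,0,0,0,0,0.9,5,0,0,0,0,1,5.4,0,0,0,0,1,5.4,0,0,0,0])

```text
clock: 16.23
eef_pos: [0.4655, 0.0974, 0.1267]
ee_rot: [-0.001, 0.118, 0.993, 0.0]
force: [-1.2, -0.2, -0.4]
grip_width: 0.511
gripper_force: 19.9
```

carry_out(plan=[0,0.2,0,0,0,0,0.1,0.7,0,0,0,0,0.2,1.4,0,0,0,0,0.4,2.2,0,0,0,0,0.5,3,0,0,0,0,0.7,3.8,0,0,0,0,0.8,4.5,0,0,0,0,0.9,5,0,0,0,0,1,5.4,0,0,0,0,1,5.4,0,0,0,0])

```text
clock: 17.07
eef_pos: [0.4786, 0.3159, 0.1268]
ee_rot: [-0.0, 0.119, 0.993, 0.0]
force: [-0.9, -0.0, -1.3]
grip_width: 0.508
gripper_force: 19.9
```

Run:
```python
from h import *
cam('top');cam('top')
plan((.480,.314,.026,76.2,10))
```

```text
[0.4787 0.3135 0.127 ] 76.3 17.1667 [-0.5 -0.6 -1.1]
[0,0,0.07,-0.01,-0.01,0, 0,0,0.26,-0.01,-0.01,0, -0.01,0,0.55,-0.01,-0.01,0, -0.01,0.01,0.89,-0.01,-0.01,0.01, -0.02,0.01,1.26,-0.01,-0.01,0.01, -0.02,0.01,1.64,-0.01,-0.01,0.01, -0.02,0.02,1.98,-0.01,-0.01,0.01, -0.03,0.02,2.26,-0.01,-0.01,0.01, -0.03,0.02,2.45,-0.01,-0.01,0.02, -0.03,0.02,2.52,-0.01,-0.01,0.02]
```

carry_out(plan=[0,0,0.1,0,0,0,-0.03,0,0.3,0,0,0,-0.03,0,0.6,0,0,0,-0.03,0,1,0,0,0,-0.03,0,1.4,0,0,0,-0.03,0,1.75,0,0,0,-0.03,0,2.05,0,0,0,-0.03,0,2.2,0,0,0,-0.03,0,2.3,0,0,0,-0.03,0,2.3,0,0,0])

```text
clock: 18.0
eef_pos: [0.4798, 0.3131, 0.0349]
ee_rot: [-0.001, 0.12, 0.993, -0.0]
force: [-0.9, -0.1, -1.4]
grip_width: 0.509
gripper_force: 19.9
```

carry_out(plan=[0,0,0.04,0,0,0,0,0,0.08,0,0,0,0,0,0.12,0,0,0,0,0,0.16,0,0,0,0,0,0.2,0,0,0,0,0,0.22,0,0,0,0,0,0.22,0,0,0,0,0,0.22,0,0,0,0,0,0.22,0,0,0,0,0,0.22,0,0,0])

```text
clock: 18.83
eef_pos: [0.4799, 0.3137, 0.0269]
ee_rot: [0.0, 0.119, 0.993, 0.0]
force: [-0.7, -0.9, -0.9]
grip_width: 0.508
gripper_force: 19.9
```

carry_out(plan=[0,0,0,0,0,0,0,0,0,0,0,0,0,0,0,0,0,0,0,0,0,0,0,0,0,0,0,0,0,0,0,0,0,0,0,0,0,0,0,0,0,0,0,0,0,0,0,0,0,0,0,0,0,0,0,0,0,0,0,0], grip=1)

```text
clock: 19.67
eef_pos: [0.4799, 0.3136, 0.0268]
ee_rot: [0.0, 0.119, 0.993, 0.0]
force: [0.4, 0.4, 0.1]
grip_width: 1.0
gripper_force: 0.0
```

carry_out(plan=[0,0,-0.1,0,0,0,0,0,-0.4,0,0,0,0,0,-0.8,0,0,0,0,0,-1.3,0,0,0,0,0,-1.8,0,0,0,0,0,-2.2,0,0,0,0,0,-2.5,0,0,0,0,0,-2.7,0,0,0,0,0,-2.7,0,0,0,0,0,-2.7,0,0,0])

```text
clock: 20.5
eef_pos: [0.4798, 0.3136, 0.1347]
ee_rot: [0.0, 0.119, 0.993, 0.0]
force: [0.4, 0.0, 1.0]
grip_width: 0.995
gripper_force: 0.0
```

Run:
```python
from h import *
plan((.465,.0035,.125,76.3,10))
```

```text
[0.4798 0.3136 0.1347] 76.3 20.5 [0.4 0.  1. ]
[-0.04,-0.21,0.01,0,0,0, -0.15,-0.79,0.03,0,0,0, -0.32,-1.65,0.05,0,0,0, -0.52,-2.68,0.09,0,0,0, -0.74,-3.81,0.12,0,0,0, -0.96,-4.94,0.16,0,0,0, -1.16,-5.97,0.19,0,0,0, -1.33,-6.83,0.22,0,0,0, -1.44,-7.41,0.23,0,0,0, -1.48,-7.62,0.24,0,0,0]
```

carry_out(plan=[0,-0.2,0,0,0,0,-0.1,-0.7,0,0,0,0,-0.3,-1.5,0,0,0,0,-0.5,-2.4,0,0,0,0,-0.6,-3.3,0,0,0,0,-0.8,-4.2,0,0,0,0,-1,-5.1,0,0,0,0,-1.15,-5.9,0,0,0,0,-1.3,-6.6,0,0,0,0,-1.3,-6.8,0,0,0,0])

```text
clock: 21.33
eef_pos: [0.4653, 0.0337, 0.1341]
ee_rot: [-0.001, 0.121, 0.993, -0.0]
force: [0.6, 0.3, -0.5]
grip_width: 1.003
gripper_force: 0.0
```

carry_out(plan=[-0.1,-0.2,0,0,0,0,-0.15,-0.5,0,0,0,0,-0.18,-0.7,0,0,0,0,-0.18,-0.82,0,0,0,0,-0.18,-0.82,0,0,0,0,-0.18,-0.82,0,0,0,0,-0.18,-0.82,0,0,0,0,-0.18,-0.82,0,0,0,0,-0.18,-0.82,0,0,0,0,-0.18,-0.82,0,0,0,0])

```text
clock: 22.17
eef_pos: [0.4651, 0.0038, 0.1348]
ee_rot: [0.0, 0.119, 0.993, 0.0]
force: [0.6, -0.6, -0.5]
grip_width: 0.998
gripper_force: 0.0
```

Run:
```python
from h import *
plan((.465,.0035,.018,76.3,10))
```

```text
[0.4651 0.0038 0.1348] 76.3 22.1667 [ 0.6 -0.6 -0.5]
[0,0,0.08,0,0,0, 0,0,0.3,0,0,0, 0,0,0.63,0,0,0, 0,0,1.03,0,0,0, 0,0,1.46,0,0,0, 0,0,1.89,0,0,0, 0,-0.01,2.29,0,0,0, 0,-0.01,2.62,0,0,0, 0,-0.01,2.84,0,0,0, 0,-0.01,2.92,0,0,0]
```

Bottle: descend, grip, lift, then plan the carry.

carry_out(plan=[0,0,0.1,0,0,0,0,0,0.4,0,0,0,0,0,0.8,0,0,0,0,0,1.3,0,0,0,0,0,1.8,0,0,0,0,0,2.2,0,0,0,0,0,2.6,0,0,0,0,0,2.8,0,0,0,0,0,2.92,0,0,0,0,0,2.92,0,0,0])

```text
clock: 23.0
eef_pos: [0.4649, 0.0036, 0.0174]
ee_rot: [-0.001, 0.119, 0.993, 0.0]
force: [-0.6, 0.3, -1.4]
grip_width: 0.999
gripper_force: 0.0
```

carry_out(plan=[0,0,0,0,0,0,0,0,0,0,0,0,0,0,0,0,0,0,0,0,0,0,0,0,0,0,0,0,0,0,0,0,0,0,0,0,0,0,0,0,0,0,0,0,0,0,0,0,0,0,0,0,0,0,0,0,0,0,0,0], grip=-1, grip_force=20)

```text
clock: 23.83
eef_pos: [0.4651, 0.0035, 0.0181]
ee_rot: [0.0, 0.12, 0.993, 0.0]
force: [0.4, 0.9, 1.7]
grip_width: 0.449
gripper_force: 20.0
```

carry_out(plan=[0,0,-0.1,0,0,0,0,0,-0.4,0,0,0,0,0,-0.8,0,0,0,0,0,-1.3,0,0,0,0,0,-1.8,0,0,0,0,0,-2.2,0,0,0,0,0,-2.5,0,0,0,0,0,-2.7,0,0,0,0,0,-2.7,0,0,0,0,0,-2.7,0,0,0])

```text
clock: 24.67
eef_pos: [0.4649, 0.0035, 0.1258]
ee_rot: [-0.0, 0.119, 0.993, -0.0]
force: [0.1, 0.5, -1.2]
grip_width: 0.444
gripper_force: 20.0
```

Run:
```python
from h import *
print(M()[2]['grip_width']*88)
plan((.5726,-.3077,.126,76.3,10))
```

```text
39.04443015788969
[0.4649 0.0035 0.1258] 76.3 24.6667 [ 0.1  0.5 -1.2]
[-0.12,-0.19,0,0,0,0, -0.46,-0.72,0,0,0,0, -0.96,-1.49,0,0,0,0, -1.57,-2.44,0,0,0,0, -2.23,-3.46,0,0,0,0, -2.89,-4.48,0,0,0,0, -3.5,-5.42,0,0,0,0, -4,-6.2,0,0,0,0, -4.34,-6.73,-0.01,0,0,0, -4.46,-6.92,-0.01,0,0,0]
```

carry_out(plan=[-0.1,-0.2,0,0,0,0,-0.4,-0.6,0,0,0,0,-0.8,-1.3,0,0,0,0,-1.3,-2,0,0,0,0,-1.8,-2.8,0,0,0,0,-2.3,-3.6,0,0,0,0,-2.8,-4.4,0,0,0,0,-3.3,-5.1,0,0,0,0,-3.7,-5.7,0,0,0,0,-3.9,-6,0,0,0,0])

```text
clock: 25.5
eef_pos: [0.5598, -0.2707, 0.1243]
ee_rot: [-0.001, 0.121, 0.993, 0.0]
force: [-0.0, 0.2, -1.5]
grip_width: 0.443
gripper_force: 20.0
```

carry_out(plan=[-0.2,-0.2,0,0,0,0,-0.3,-0.5,0,0,0,0,-0.45,-0.8,0,0,0,0,-0.56,-0.92,0,0,0,0,-0.56,-0.92,0,0,0,0,-0.56,-0.92,0,0,0,0,-0.56,-0.92,0,0,0,0,-0.56,-0.92,0,0,0,0,-0.56,-0.92,0,0,0,0,-0.56,-0.92,0,0,0,0])

```text
clock: 26.33
eef_pos: [0.5727, -0.3073, 0.1262]
ee_rot: [0.0, 0.119, 0.993, -0.0]
force: [-1.0, 1.0, -1.2]
grip_width: 0.443
gripper_force: 20.0
```

Run:
```python
from h import *
plan((.5726,-.3077,.0245,76.3,10))
```

```text
[ 0.5727 -0.3073  0.1262] 76.3 26.3333 [-1.   1.  -1.2]
[0,0,0.07,0,0,0, 0,0,0.26,0,0,0, 0,0,0.55,0,0,0, 0,0,0.89,0,0,0, 0,0,1.27,0,0,0, 0,-0.01,1.65,0,0,0, 0,-0.01,1.99,0,0,0, 0,-0.01,2.28,0,0,0, 0,-0.01,2.47,0,0,0, 0,-0.01,2.54,0,0,0]
```

carry_out(plan=[0,0,0.1,0,0,0,0,0,0.3,0,0,0,0,0,0.6,0,0,0,0,0,1,0,0,0,0,0,1.4,0,0,0,0,0,1.75,0,0,0,0,0,2.05,0,0,0,0,0,2.2,0,0,0,0,0,2.3,0,0,0,0,0,2.3,0,0,0])

```text
clock: 27.17
eef_pos: [0.5726, -0.3076, 0.0333]
ee_rot: [-0.0, 0.119, 0.993, 0.0]
force: [-0.3, 0.8, -0.9]
grip_width: 0.441
gripper_force: 20.0
```

carry_out(plan=[0,0,0.04,0,0,0,0,0,0.08,0,0,0,0,0,0.12,0,0,0,0,0,0.16,0,0,0,0,0,0.2,0,0,0,0,0,0.24,0,0,0,0,0,0.24,0,0,0,0,0,0.24,0,0,0,0,0,0.24,0,0,0,0,0,0.24,0,0,0])

```text
clock: 28.0
eef_pos: [0.5728, -0.3077, 0.0245]
ee_rot: [0.0, 0.119, 0.993, -0.0]
force: [-0.5, 0.3, -1.1]
grip_width: 0.444
gripper_force: 20.0
```

carry_out(plan=[0,0,0,0,0,0,0,0,0,0,0,0,0,0,0,0,0,0,0,0,0,0,0,0,0,0,0,0,0,0,0,0,0,0,0,0,0,0,0,0,0,0,0,0,0,0,0,0,0,0,0,0,0,0,0,0,0,0,0,0], grip=1)

```text
clock: 28.83
eef_pos: [0.5727, -0.3077, 0.0244]
ee_rot: [-0.0, 0.119, 0.993, -0.0]
force: [-0.6, -0.5, -0.5]
grip_width: 1.003
gripper_force: 0.0
```

carry_out(plan=[0,0,-0.1,0,0,0,0,0,-0.4,0,0,0,0,0,-0.8,0,0,0,0,0,-1.3,0,0,0,0,0,-1.8,0,0,0,0,0,-2.2,0,0,0,0,0,-2.5,0,0,0,0,0,-2.7,0,0,0,0,0,-2.7,0,0,0,0,0,-2.7,0,0,0])

```text
clock: 29.67
eef_pos: [0.5727, -0.3077, 0.1327]
ee_rot: [0.0, 0.119, 0.993, -0.0]
force: [0.3, 0.2, -0.9]
grip_width: 1.002
gripper_force: 0.0
```

Run:
```python
from h import *
plan((.4514,.134,.132,76.3,10))
```

```text
[ 0.5727 -0.3077  0.1327] 76.3 29.6667 [ 0.3  0.2 -0.9]
[0.16,0.28,0,0,0.01,0, 0.58,1.04,0,0,0.01,0, 1.2,2.16,0,0,0.01,0, 1.96,3.52,0,0,0.01,0, 2.78,5,0.01,0,0.01,0, 3.61,6.49,0.01,0,0.01,0, 4.36,7.85,0.01,0,0.01,0, 4.99,8.97,0.01,0,0.01,0, 5.41,9.73,0.01,0,0.01,0, 5.57,10.01,0.01,0,0.01,0]
```

Slim chuck next: traverse, then a small correction with the descent.

carry_out(plan=[0.1,0.2,0,0,0,0,0.4,0.7,0,0,0,0,0.8,1.4,0,0,0,0,1.2,2.2,0,0,0,0,1.7,3,0,0,0,0,2.1,3.8,0,0,0,0,2.5,4.5,0,0,0,0,2.8,5,0,0,0,0,2.8,5,0,0,0,0,2.8,5,0,0,0,0])

```text
clock: 30.5
eef_pos: [0.5108, -0.0856, 0.1321]
ee_rot: [-0.001, 0.118, 0.993, 0.0]
force: [-0.5, -0.2, -0.3]
grip_width: 1.0
gripper_force: 0.0
```

carry_out(plan=[0.1,0.2,0,0,0,0,0.4,0.7,0,0,0,0,0.8,1.4,0,0,0,0,1.2,2.2,0,0,0,0,1.7,3,0,0,0,0,2.1,3.8,0,0,0,0,2.5,4.5,0,0,0,0,2.77,5,0,0,0,0,2.77,5,0,0,0,0,2.77,5,0,0,0,0])

```text
clock: 31.33
eef_pos: [0.4512, 0.134, 0.1322]
ee_rot: [-0.0, 0.119, 0.993, -0.0]
force: [-0.3, -0.1, -0.3]
grip_width: 0.998
gripper_force: 0.0
```

Run:
```python
from h import *
plan((.4514,.134,.023,76.3,10))
```

```text
[0.4512 0.134  0.1322] 76.4 31.3333 [-0.3 -0.1 -0.3]
[0,0,0.08,0,0,0, 0,0,0.28,0,0,0, 0,0,0.59,0,0,0, 0,0,0.96,0,0,0, 0,0,1.36,0,0,0.01, 0,0,1.77,0,0,0.01, 0,0,2.14,0,0,0.01, 0,0,2.45,0,0,0.01, -0.01,0,2.65,0,0,0.01, -0.01,0,2.73,0,0,0.01]
```

carry_out(plan=[0,0,0.1,0,0,0,0,0,0.4,0,0,0,0,0,0.8,0,0,0,0,0,1.2,0,0,0,0,0,1.6,0,0,0,0,0,2,0,0,0,0,0,2.4,0,0,0,0,0,2.6,0,0,0,0,0,2.73,0,0,0,0,0,2.73,0,0,0])

```text
clock: 32.17
eef_pos: [0.4512, 0.133, 0.0224]
ee_rot: [-0.001, 0.12, 0.993, -0.0]
force: [0.5, 0.6, -0.2]
grip_width: 0.998
gripper_force: 0.0
```

carry_out(plan=[0,0,0,0,0,0,0,0,0,0,0,0,0,0,0,0,0,0,0,0,0,0,0,0,0,0,0,0,0,0,0,0,0,0,0,0,0,0,0,0,0,0,0,0,0,0,0,0,0,0,0,0,0,0,0,0,0,0,0,0], grip=-1, grip_force=20)

```text
clock: 33.0
eef_pos: [0.4512, 0.1338, 0.0232]
ee_rot: [0.0, 0.119, 0.993, 0.0]
force: [0.1, 1.2, 0.7]
grip_width: 0.36
gripper_force: 20.0
```

carry_out(plan=[0,0,-0.1,0,0,0,0,0,-0.4,0,0,0,0,0,-0.8,0,0,0,0,0,-1.3,0,0,0,0,0,-1.8,0,0,0,0,0,-2.2,0,0,0,0,0,-2.5,0,0,0,0,0,-2.7,0,0,0,0,0,-2.7,0,0,0,0,0,-2.7,0,0,0])

```text
clock: 33.83
eef_pos: [0.451, 0.1337, 0.131]
ee_rot: [-0.0, 0.119, 0.993, -0.0]
force: [-0.4, -0.0, -1.9]
grip_width: 0.363
gripper_force: 20.0
```

Run:
```python
from h import *
print(M()[2]['grip_width']*88)
plan((.4773,-.3345,.131,76.3,10))
```

```text
31.904281459407546
[0.451  0.1337 0.131 ] 76.3 33.8333 [-0.4 -0.  -1.9]
[-0.1,-0.31,0,0,0,0, -0.36,-1.17,0,0,0,0, -0.74,-2.42,0,0,0,0, -1.2,-3.95,0,0,0,0, -1.71,-5.61,0,0,0,0, -2.21,-7.27,0,0,0,0, -2.68,-8.79,0,0,0,0, -3.06,-10.05,0,0,0,0, -3.32,-10.9,0,0,0,0, -3.42,-11.21,0,0,0,0]
```

carry_out(plan=[-0.05,-0.2,0,0,0,0,-0.2,-0.7,0,0,0,0,-0.5,-1.5,0,0,0,0,-0.7,-2.4,0,0,0,0,-1,-3.3,0,0,0,0,-1.3,-4.2,0,0,0,0,-1.5,-5,0,0,0,0,-1.7,-5.6,0,0,0,0,-1.7,-5.6,0,0,0,0,-1.7,-5.6,0,0,0,0])

```text
clock: 34.67
eef_pos: [0.4635, -0.1011, 0.1303]
ee_rot: [-0.001, 0.121, 0.993, 0.0]
force: [0.4, -0.0, -1.6]
grip_width: 0.356
gripper_force: 20.0
```

carry_out(plan=[-0.05,-0.2,0,0,0,0,-0.2,-0.7,0,0,0,0,-0.5,-1.5,0,0,0,0,-0.7,-2.4,0,0,0,0,-1,-3.3,0,0,0,0,-1.3,-4.2,0,0,0,0,-1.5,-5,0,0,0,0,-1.72,-5.6,0,0,0,0,-1.72,-5.6,0,0,0,0,-1.72,-5.6,0,0,0,0])

```text
clock: 35.5
eef_pos: [0.4777, -0.3338, 0.1305]
ee_rot: [-0.0, 0.12, 0.993, 0.001]
force: [0.5, 0.8, -0.9]
grip_width: 0.357
gripper_force: 20.0
```

Run:
```python
from h import *
cam('top')
plan((.4773,-.3345,.0295,76.3,10))
```

```text
[ 0.4777 -0.3328  0.1306] 76.3 35.55 [-0.1  0.3 -1.2]
[0,0,0.07,0.01,-0.01,0, 0,0,0.26,0.01,-0.01,0, 0,-0.01,0.55,0.01,-0.01,0, 0,-0.02,0.89,0.01,-0.01,0, 0,-0.02,1.26,0.01,-0.01,0, 0,-0.03,1.64,0.01,-0.01,0, 0,-0.04,1.98,0.01,-0.01,0, 0,-0.04,2.27,0.01,-0.01,0, 0,-0.04,2.46,0.01,-0.01,0, 0,-0.05,2.53,0.01,-0.01,0]
```

carry_out(plan=[0,0,0.1,0,0,0,0,-0.04,0.3,0,0,0,0,-0.04,0.6,0,0,0,0,-0.04,1,0,0,0,0,-0.04,1.4,0,0,0,0,-0.04,1.75,0,0,0,0,-0.04,2.05,0,0,0,0,-0.04,2.2,0,0,0,0,-0.04,2.3,0,0,0,0,-0.04,2.3,0,0,0])

```text
clock: 36.38
eef_pos: [0.4773, -0.3349, 0.0386]
ee_rot: [-0.0, 0.119, 0.993, 0.0]
force: [-0.6, 0.2, -1.8]
grip_width: 0.356
gripper_force: 20.0
```

carry_out(plan=[0,0,0.04,0,0,0,0,0,0.08,0,0,0,0,0,0.12,0,0,0,0,0,0.16,0,0,0,0,0,0.2,0,0,0,0,0,0.23,0,0,0,0,0,0.23,0,0,0,0,0,0.23,0,0,0,0,0,0.23,0,0,0,0,0,0.23,0,0,0])

```text
clock: 37.22
eef_pos: [0.4775, -0.3355, 0.0301]
ee_rot: [0.0, 0.119, 0.993, -0.0]
force: [0.3, 0.2, -2.3]
grip_width: 0.361
gripper_force: 20.0
```

carry_out(plan=[0,0,0,0,0,0,0,0,0,0,0,0,0,0,0,0,0,0,0,0,0,0,0,0,0,0,0,0,0,0,0,0,0,0,0,0,0,0,0,0,0,0,0,0,0,0,0,0,0,0,0,0,0,0,0,0,0,0,0,0], grip=1)

```text
clock: 38.05
eef_pos: [0.4774, -0.3355, 0.03]
ee_rot: [-0.0, 0.119, 0.993, 0.0]
force: [0.0, 0.3, -0.4]
grip_width: 1.002
gripper_force: 0.0
```

carry_out(plan=[0,0,-0.1,0,0,0,0,0,-0.4,0,0,0,0,0,-0.8,0,0,0,0,0,-1.3,0,0,0,0,0,-1.8,0,0,0,0,0,-2.2,0,0,0,0,0,-2.5,0,0,0,0,0,-2.7,0,0,0,0,0,-2.7,0,0,0,0,0,-2.7,0,0,0])

```text
clock: 38.88
eef_pos: [0.4773, -0.3354, 0.1379]
ee_rot: [0.0, 0.119, 0.993, -0.0]
force: [0.4, 0.4, 0.0]
grip_width: 1.002
gripper_force: 0.0
```

Run:
```python
from h import *
plan((.6025,.1315,.13,76.3,10))
```

```text
[ 0.4773 -0.3354  0.1379] 76.3 38.8833 [0.4 0.4 0. ]
[-0.01,0.34,0.01,0,0,0, -0.03,1.26,0.02,0,0,0, -0.06,2.61,0.04,0,0,0, -0.1,4.25,0.07,0,0,0, -0.14,6.04,0.1,0,0,0, -0.18,7.83,0.13,0,0,0, -0.21,9.47,0.15,0,0,0, -0.24,10.83,0.18,0,0,0, -0.26,11.74,0.19,0,0,0, -0.27,12.08,0.2,0,0,0]
```

carry_out(plan=[0,0.3,0,0,0,0,0,1,0,0,0,0,0,1.8,0,0,0,0,-0.1,2.7,0,0,0,0,-0.1,3.6,0,0,0,0,-0.1,4.5,0,0,0,0,-0.1,5.3,0,0,0,0,-0.13,6,0,0,0,0,-0.13,6.05,0,0,0,0,-0.13,6.05,0,0,0,0])

```text
clock: 39.72
eef_pos: [0.5396, -0.0997, 0.1373]
ee_rot: [-0.001, 0.118, 0.993, 0.0]
force: [-0.1, -0.1, -0.3]
grip_width: 0.999
gripper_force: 0.0
```

carry_out(plan=[0,0.3,0,0,0,0,0,1,0,0,0,0,0,1.8,0,0,0,0,-0.1,2.7,0,0,0,0,-0.1,3.6,0,0,0,0,-0.1,4.5,0,0,0,0,-0.1,5.3,0,0,0,0,-0.13,6,0,0,0,0,-0.13,6.05,0,0,0,0,-0.13,6.05,0,0,0,0])

```text
clock: 40.55
eef_pos: [0.6023, 0.1329, 0.1374]
ee_rot: [-0.0, 0.119, 0.993, -0.0]
force: [-0.8, 0.5, -1.2]
grip_width: 1.002
gripper_force: 0.0
```

carry_out(plan=[0,0,0,0,0,1,0,0,0,0,0,2,0,0,0,0,0,3.2,0,0,0,0,0,4.4,0,0,0,0,0,5.6,0,0,0,0,0,6.8,0,0,0,0,0,8,0,0,0,0,0,9,0,0,0,0,0,9.8,0,0,0,0,0,9.8])

```text
clock: 41.38
eef_pos: [0.6022, 0.1304, 0.1378]
ee_rot: [-0.0, 0.523, 0.853, -0.0]
force: [0.6, -0.5, -1.1]
grip_width: 0.997
gripper_force: 0.0
```

carry_out(plan=[0,0,0,0,0,1,0,0,0,0,0,2,0,0,0,0,0,3.2,0,0,0,0,0,4.4,0,0,0,0,0,5.6,0,0,0,0,0,6.8,0,0,0,0,0,8,0,0,0,0,0,9,0,0,0,0,0,9.7,0,0,0,0,0,9.7])

```text
clock: 42.22
eef_pos: [0.6023, 0.131, 0.1379]
ee_rot: [-0.0, 0.826, 0.564, -0.0]
force: [-0.3, 1.0, 0.2]
grip_width: 1.0
gripper_force: 0.0
```

Run:
```python
from h import *
cam('wrist','w2.png'); c=cam('top','t2.png'); w=cloud(c); z=w[...,2]
def box(n,p,h,r=.04):
    m=(np.hypot(w[...,0]-p[0],w[...,1]-p[1])<r)&(abs(z-h)<.006)
    uv=np.argwhere(m).astype(np.float32)
    if len(uv)<5: print(n,'none');return
    (a,b),q=cv2.minEnclosingCircle(uv); print(n,len(uv),np.nanmean(w[m],0).round(4),ray(c,b,a,h)[:2].round(4))
box('slim',(.4773,-.3345),.067);box('bottle',(.5726,-.3077),.079);box('tum',(.5635,.2934),.077);box('jar',(.48,.314),.053)
plan((.6025,.1315,.011,-21.4,10))
```

```text
slim 159 [ 0.4782 -0.3362  0.067 ] [ 0.477  -0.3359]
bottle 37 [ 0.5704 -0.3074  0.0789] [ 0.5704 -0.3057]
tum 149 [0.5632 0.3086 0.0768] [0.564  0.3033]
jar 192 [0.4778 0.3192 0.0527] [0.4785 0.3127]
[0.6023 0.1313 0.1379] -21.1 42.3167 [-0.4 -1.1  0.3]
[0,0,0.09,0,0,0, 0,0,0.33,0,0,0.01, 0,0,0.69,0,0,0.01, 0,0,1.12,0,0,0.02, 0,0,1.59,0,0,0.03, 0,0,2.06,0,0,0.04, 0.01,0,2.49,0,0,0.05, 0.01,0,2.84,0,0,0.05, 0.01,0,3.08,0,0,0.06, 0.01,0,3.17,0,0,0.06]
```

View pics/w2.png

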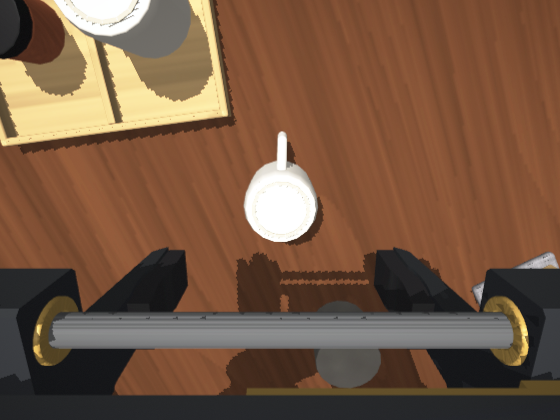

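View pics/t2.png

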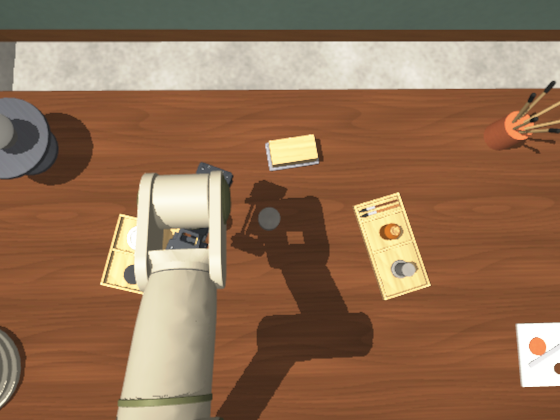

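In the wrist view the cup is at (281,203), centred between the fingers, with its handle square to the grip line. In the top view the chuck (403,269) and bottle (392,232) stand in the middle of their bays, and the square tray is partly hidden by the arm. Now I'll grip the cup.

carry_out(plan=[0,0,0.1,0,0,0,0,0,0.4,0,0,0,0,0,0.8,0,0,0,0,0,1.3,0,0,0,0,0,1.8,0,0,0,0,0,2.3,0,0,0,0,0,2.7,0,0,0,0,0,3,0,0,0,0,0,3.16,0,0,0,0,0,3.16,0,0,0])

```text
clock: 43.15
eef_pos: [0.6018, 0.132, 0.0104]
ee_rot: [-0.001, 0.825, 0.565, -0.001]
force: [-0.4, 0.0, 0.8]
grip_width: 0.999
gripper_force: 0.0
```

carry_out(plan=[0,0,0,0,0,0,0,0,0,0,0,0,0,0,0,0,0,0,0,0,0,0,0,0,0,0,0,0,0,0,0,0,0,0,0,0,0,0,0,0,0,0,0,0,0,0,0,0,0,0,0,0,0,0,0,0,0,0,0,0], grip=-1, grip_force=15)

```text
clock: 43.98
eef_pos: [0.6025, 0.1322, 0.012]
ee_rot: [0.0, 0.825, 0.565, 0.0]
force: [-1.8, -0.1, 5.9]
grip_width: 0.598
gripper_force: 14.9
```

carry_out(plan=[0,0,-0.1,0,0,0,0,0,-0.4,0,0,0,0,0,-0.8,0,0,0,0,0,-1.3,0,0,0,0,0,-1.8,0,0,0,0,0,-2.3,0,0,0,0,0,-2.8,0,0,0,0,0,-3.1,0,0,0,0,0,-3.2,0,0,0,0,0,-3.2,0,0,0])

```text
clock: 44.82
eef_pos: [0.6026, 0.1322, 0.1408]
ee_rot: [0.001, 0.825, 0.565, 0.001]
force: [0.2, 0.5, -2.4]
grip_width: 0.598
gripper_force: 14.9
```

Run:
```python
from h import *
print(M()[2]['grip_width']*88)
plan((.4775,-.3358,.138,None,20))
```

```text
52.605101517231674
[0.6026 0.1322 0.1408] -21.2 44.8167 [ 0.2  0.5 -2.4]
[-0.09,0.01,0,0.02,-0.01,0, -0.34,0.04,0,0.02,-0.01,0, -0.73,0.08,0,0.02,-0.01,0, -1.25,0.14,0.01,0.02,-0.01,0, -1.88,0.21,0.01,0.02,-0.01,0, -2.6,0.29,0.01,0.02,-0.01,0, -3.39,0.37,0.02,0.02,-0.01,0, -4.24,0.46,0.02,0.02,-0.01,0, -5.12,0.56,0.03,0.02,-0.01,0, -6.02,0.66,0.03,0.02,-0.01,0]
[-6.92,0.76,0.04,0.02,-0.01,0, -7.8,0.86,0.04,0.02,-0.01,0, -8.65,0.95,0.05,0.02,-0.01,0, -9.44,1.04,0.05,0.02,-0.01,0, -10.16,1.11,0.05,0.02,-0.01,0, -10.79,1.18,0.06,0.02,-0.01,0, -11.31,1.24,0.06,0.02,-0.01,0, -11.7,1.28,0.06,0.02,-0.01,0, -11.95,1.31,0.06,0.02,-0.01,0, -12.04,1.32,0.06,0.02,-0.01,0]
```

carry_out(plan=[-0.2,0,0,0,0,0,-0.8,0.1,0,0,0,0,-1.5,0.2,0,0,0,0,-2.3,0.3,0,0,0,0,-3.2,0.4,0,0,0,0,-4.1,0.5,0,0,0,0,-5,0.6,0,0,0,0,-5.7,0.6,0,0,0,0,-6,0.66,0,0,0,0,-6,0.66,0,0,0,0])

```text
clock: 45.65
eef_pos: [0.5392, -0.1034, 0.1388]
ee_rot: [-0.001, 0.826, 0.563, -0.001]
force: [-0.0, 0.8, -1.2]
grip_width: 0.597
gripper_force: 14.9
```

carry_out(plan=[-0.2,0,0,0,0,0,-0.8,0.1,0,0,0,0,-1.5,0.2,0,0,0,0,-2.3,0.3,0,0,0,0,-3.2,0.4,0,0,0,0,-4.1,0.5,0,0,0,0,-5,0.6,0,0,0,0,-5.7,0.6,0,0,0,0,-6,0.66,0,0,0,0,-6,0.66,0,0,0,0])

```text
clock: 46.48
eef_pos: [0.4777, -0.3356, 0.1391]
ee_rot: [-0.0, 0.826, 0.564, -0.0]
force: [1.0, 0.0, -1.4]
grip_width: 0.595
gripper_force: 14.9
```

Run:
```python
from h import *
cam('top');cam('top')
c=cam('side'); 
cv2.imwrite('pics/s3.png',cv2.resize(c['pixels'][190:380,200:400],None,fx=3,fy=3))
plan((.4775,-.3358,.032,None,10))
```

```text
[ 0.4785 -0.3325  0.1394] -21.1 46.6333 [-0.1  0.1 -0.4]
[0,0,0.08,-0.01,-0.01,0, -0.01,0,0.28,-0.01,-0.01,0, -0.02,0,0.58,-0.01,-0.01,0, -0.03,0,0.95,-0.01,-0.01,0, -0.04,0,1.34,-0.01,-0.01,0, -0.06,0.01,1.74,-0.01,-0.01,0, -0.07,0.01,2.11,-0.01,-0.01,0, -0.08,0.01,2.41,-0.01,-0.01,0, -0.09,0.01,2.61,-0.01,-0.01,0, -0.09,0.01,2.69,-0.01,-0.01,0]
```

View pics/s3.png

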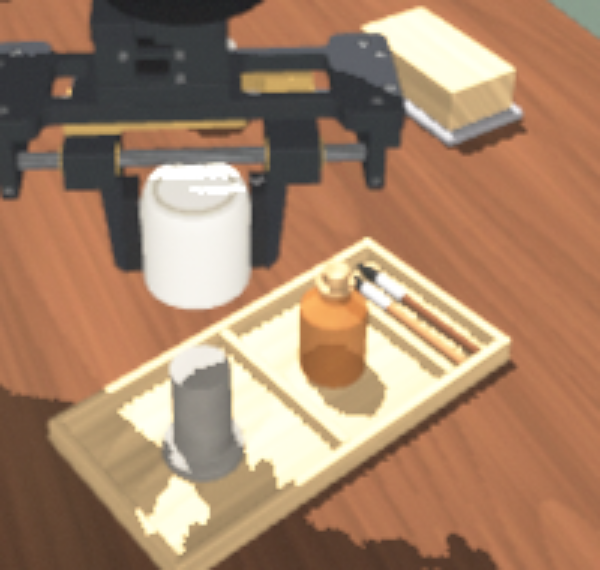

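The side crop shows the cup held level at (195,235), above the chuck (205,410), with the bottle upright at (333,330). I'll lower it in stages.

carry_out(plan=[-0.05,0,0,0,0,0,-0.09,0.01,0,0,0,0,-0.09,0.01,0.2,0,0,0,-0.09,0.01,0.4,0,0,0,-0.09,0.01,0.7,0,0,0,-0.09,0.01,0.9,0,0,0,-0.09,0.01,1.1,0,0,0,-0.09,0.01,1.2,0,0,0,-0.09,0.01,1.2,0,0,0,-0.09,0.01,1.2,0,0,0])

```text
clock: 47.47
eef_pos: [0.4769, -0.3379, 0.0916]
ee_rot: [-0.0, 0.825, 0.565, -0.0]
force: [0.7, -1.6, -0.8]
grip_width: 0.599
gripper_force: 14.9
```

Run:
```python
from h import *
plan((.4775,-.3358,.0325,None,10))
```

```text
[ 0.4769 -0.3379  0.0916] -21.2 47.4667 [ 0.7 -1.6 -0.8]
[0,0,0.04,0,0,0, 0.01,0,0.15,0,0,0, 0.01,0,0.32,0,0,0, 0.02,0,0.52,0,0,0, 0.03,0,0.74,0,0,0, 0.04,0,0.96,0,0,0, 0.04,0,1.16,0,0,0, 0.05,0,1.32,0,0,0, 0.05,0,1.44,0,0,0, 0.05,-0.01,1.48,0,0,0]
```

carry_out(plan=[0.05,0,0,0,0,0,0.05,0,0.1,0,0,0,0.05,0,0.3,0,0,0,0.05,0,0.5,0,0,0,0.05,0,0.7,0,0,0,0.05,0,0.9,0,0,0,0.05,0,1.05,0,0,0,0.05,0,1.2,0,0,0,0.05,0,1.25,0,0,0,0.05,0,1.25,0,0,0])

```text
clock: 48.3
eef_pos: [0.4774, -0.3359, 0.041]
ee_rot: [-0.0, 0.825, 0.565, -0.0]
force: [0.4, -0.3, -1.1]
grip_width: 0.593
gripper_force: 14.9
```

carry_out(plan=[0,0,0.03,0,0,0,0,0,0.06,0,0,0,0,0,0.09,0,0,0,0,0,0.12,0,0,0,0,0,0.15,0,0,0,0,0,0.18,0,0,0,0,0,0.2,0,0,0,0,0,0.2,0,0,0,0,0,0.2,0,0,0,0,0,0.2,0,0,0])

```text
clock: 49.13
eef_pos: [0.4776, -0.336, 0.0336]
ee_rot: [0.0, 0.825, 0.565, 0.0]
force: [-0.2, -0.3, -1.3]
grip_width: 0.598
gripper_force: 14.9
```

Run:
```python
from h import *
plan((.4775,-.3358,.0325,None,10))
c=cam('side'); 
cv2.imwrite('pics/s4.png',cv2.resize(c['pixels'][190:380,200:400],None,fx=3,fy=3))
```

```text
[ 0.4776 -0.336   0.0336] -21.2 49.1333 [-0.2 -0.3 -1.3]
[0,0,0,0,0,0, 0,0,0,0,0,0, 0,0,0.01,0,0,0, 0,0,0.01,0,0,0, 0,0,0.01,0,0,0, 0,0,0.02,0,0,0, 0,0,0.02,0,0,0, 0,0,0.03,0,0,0, 0,0,0.03,0,0,0, 0,0,0.03,0,0,0]
```

View pics/s4.png

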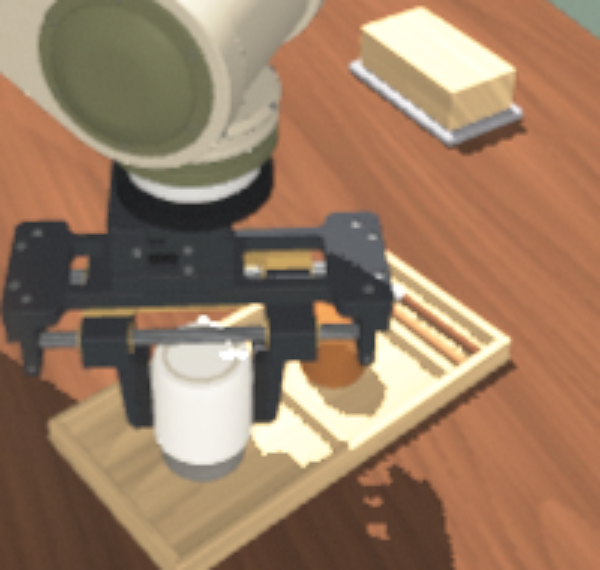

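The cup surrounds the chuck at (200,420), level, about 2 mm from seating. I'll lower the last bit, release and lift.

carry_out(plan=[0,0,0.01,0,0,0,0,0,0.02,0,0,0,0,0,0.03,0,0,0,0,0,0.04,0,0,0,0,0,0.04,0,0,0,0,0,0.04,0,0,0,0,0,0.04,0,0,0,0,0,0.04,0,0,0,0,0,0.04,0,0,0,0,0,0.04,0,0,0])

```text
clock: 50.02
eef_pos: [0.4776, -0.336, 0.032]
ee_rot: [0.0, 0.825, 0.565, -0.0]
force: [1.3, 0.1, -0.5]
grip_width: 0.595
gripper_force: 14.9
```

carry_out(plan=[0,0,0,0,0,0,0,0,0,0,0,0,0,0,0,0,0,0,0,0,0,0,0,0,0,0,0,0,0,0,0,0,0,0,0,0,0,0,0,0,0,0,0,0,0,0,0,0,0,0,0,0,0,0,0,0,0,0,0,0], grip=0.7)

```text
clock: 50.85
eef_pos: [0.4776, -0.336, 0.032]
ee_rot: [-0.0, 0.825, 0.565, -0.0]
force: [0.3, -0.0, 0.3]
grip_width: 0.853
gripper_force: 0.0
```

carry_out(plan=[0,0,-0.1,0,0,0,0,0,-0.3,0,0,0,0,0,-0.6,0,0,0,0,0,-1,0,0,0,0,0,-1.5,0,0,0,0,0,-2,0,0,0,0,0,-2.5,0,0,0,0,0,-3,0,0,0,0,0,-3.4,0,0,0,0,0,-3.4,0,0,0])

```text
clock: 51.68
eef_pos: [0.4785, -0.3368, 0.172]
ee_rot: [0.003, 0.825, 0.565, 0.001]
force: [-0.3, -0.4, 0.5]
grip_width: 0.849
gripper_force: 0.0
```

carry_out(plan=[0.3,0,0,0,0,0,1,0,0,0,0,0,1.8,0,0,0,0,0,2.7,0,0,0,0,0,3.6,0,0,0,0,0,4.5,0,0,0,0,0,5.3,0,0,0,0,0,5.9,0,0,0,0,0,6,0,0,0,0,0,6,0,0,0,0,0])

```text
clock: 52.52
eef_pos: [0.5643, -0.1103, 0.1669]
ee_rot: [-0.001, 0.824, 0.566, -0.001]
force: [-0.7, 0.4, 0.0]
grip_width: 0.851
gripper_force: 0.0
```

Run:
```python
from h import *
s=cam('side','s5.png'); c=cam('top','t5.png'); w=cloud(c); z=w[...,2]
def box(n,p,h,r=.04):
    m=(np.hypot(w[...,0]-p[0],w[...,1]-p[1])<r)&(abs(z-h)<.006)
    uv=np.argwhere(m).astype(np.float32)
    if len(uv)<5: print(n,'none');return
    (a,b),q=cv2.minEnclosingCircle(uv); print(n,len(uv),np.nanmean(w[m],0).round(4),ray(c,b,a,h)[:2].round(4))
box('cup',(.4775,-.336),.072);box('bottle',(.5726,-.3077),.079);box('tum',(.5635,.2934),.077);box('jar',(.48,.314),.053)
```

```text
cup 380 [ 0.4789 -0.3335  0.0723] [ 0.4791 -0.3338]
bottle 32 [ 0.5704 -0.3085  0.0789] [ 0.5703 -0.3078]
tum 512 [0.5624 0.2909 0.0767] [0.5617 0.2899]
jar 322 [0.4792 0.3111 0.0526] [0.4791 0.3106]
```

View pics/t5.png

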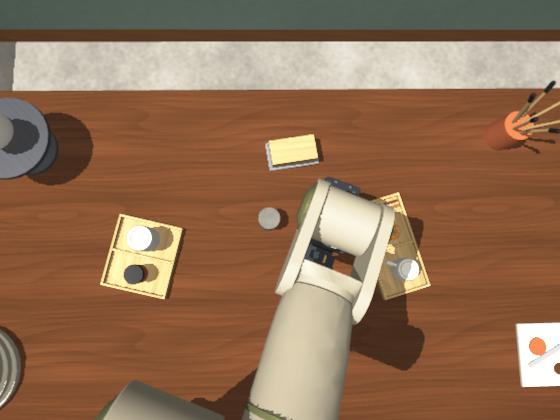

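View pics/s5.png

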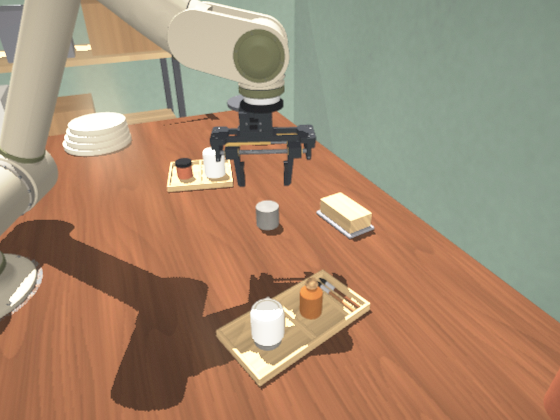

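Everything is in place. In the top view the tumbler (139,238) and jar (134,274) stand in the square tray, and the cup is over the chuck at (408,269). The side view shows everything upright, with the bottle at (311,300). All positions are within about 5 mm, and the cup's top is at 72 mm, as expected.

```bash
python3 -c "
from station import arm
print(arm.finish_job())"
```

```text
the job is handed in; nothing more can be done
None
```

Both trays are made up and the job is handed in at about 53 s; my last check before handing in showed every piece upright and within about 5 mm of its place, but the hand-in gave back no verdict.

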